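# Brace a jar in the one-handed holder and take off its tight lid

## Robot

A 7-joint arm with a two-finger parallel gripper is mounted at the origin on a cart in front of the work surface, level with it; the furniture and walls round the work are solid. World frame = base frame: x ahead of the robot, y to its left, z up, the work surface at z = 0. Lengths are in m, angles in rad, forces in N, time in s.
With the tool pointing down it reaches from about 0.4 to 0.85 m from the base axis. Payload 10.4 kg.
Tool frame: the origin (TCP) lies midway between the tips of the shut fingers; the grasp point (between the pads) lies 19 mm behind it (manip.hold_point_z is the distance from the TCP to the grasp point, in m); z points along the fingers, y is the line along which they close (so a half turn about z gives the same grasp; the last joint's range is limited). The gripper opens to 85 mm and grips with 20 to 120 N. Pads are 22 mm wide; open, the fingers measure 114 mm over their backs; the gripper's body (76 mm by 85 mm) begins 54 mm behind the grasp point. The pads swing forward as they close: fully open they stand 13 mm farther back than shut.
Start: joints at [-1.237, 0.332, -0.065, 1.46, 0.022, 1.35, -0.088], TCP at [0.218, 0.586, 0.231] pointing down, gripper open.
Joint ranges: [-2.6, 2.6], [-0.5, 2.12], [-1.47, 1.34], [0.16, 2.42], [-1.27, 4.41], [0.06, 2.06], [-2.6, 2.6]. Speed limits (rad/s): [2.22, 2.22, 2.79, 2.79, 3.14, 3.14, 3.14].

## Interface

Orientations are given as a unit quaternion [x, y, z, w].
In Python, from workcell import manip, eyes, job gives the robot as it stands.
- The arm moves only by the shell command python3 -m crank 'ROWS' [FORCE]. ROWS is JSON, a list that holds one entry, the list of rows, each a list of 7 numbers: the finger opening in cm, from 0 to 8.54, then the shift along the world's x, y, z in cm, then the turn, a rotation vector about the world's x, y, z in degrees. In form: [[[hand, x, y, z, ax, ay, az], ...]]. A call has 1 to 20 rows; each row shifts and turns the commanded pose from where the row before left it; what a row does not reach is not made up. A row lasts 1/8 s, in which the tool goes at most 62.5 mm and 10.7 degrees, less where a joint would pass 70% of its speed; a pose out of reach is approached as far as the arm can. A call with a gripper value outside its range is refused whole. The fingers move at their own pace and stop on an object; FORCE is the grip in N (left out, the last holds). Time passes only in rows, so rows that do not move let the fingers close. It gives the time, the measured TCP pose, the force, the opening and the grip force at its end, in the units of the state.
- manip.get_obs(): the state, without advancing time (a new reading comes with each control period).
- eyes.camera(name): name is "scene" or "top" or "wrist"; returns (picture, depth): 420x560x3 uint8, red, green, blue; 420x560 float32, m along the optical axis (not along the pixel's ray), 0 where there is no reading.
- eyes.camera_params(name): a dict with "fx", "fy", "cx", "cy" (pixels), "dist" ([k1, k2, p1, p2, k3] as OpenCV has them; the pictures are not rectified), "world_from_camera" (4x4, takes a point from camera to world coordinates); the wrist camera has in their place "hand_eye" (4x4, takes a point from camera to tool coordinates, whose origin is the TCP and whose axes are the flange's). Camera axes: x right, y down, z forward; pixel columns grow to the right and rows downward; lengths in m; the calibration is good to about 2 mm. A picture is of the moment at which its call begins: read the wrist's pose just before it. camera_params takes no time and is no camera call.
- job.hand_in(): hands the job in; it is judged then, once.
The state is a dict: "clock": time; "joint_pos": joint angles; "joint_velocities": joint speeds; "tau": joint torques, N m; "position": TCP position; "ee_rot": TCP orientation; "ft_force": force on the tool from outside, world axes, zero at the start; "torque": the same for the moment, N m; "grip_width": opening from 0.0 (shut) to 1.0 (fully open); "grasp_force": force on a finger pad.
Only numpy, scipy, OpenCV 4.12 (cv2) and the standard library are available. Lean on these libraries where they do the work, as an engineer would, in place of code of your own. Each camera call takes 0.05 s, during which the arm holds its last target. There are 200 camera calls.

## Task

Open the jar of hazelnuts that stands in the one-handed jar holder: press the holder's green push button fully down and let it come back up, so that the sprung jaw clamps the jar, then unscrew the tight red lid anticlockwise until its thread lets go, without the jar turning in the holder. Lift the lid straight up off the jar and finish while still holding it in the gripper, level and still, just above the mouth with two or three centimetres of air under it. Leave the jar standing clamped in the holder and do not disturb the other things on the worktop.

Things in the scene. Friction and masses are not known exactly. Their poses are not given: they have to be found in the camera images.
- holder: White one-handed jar holder fixed to the worktop, its place and yaw vary. Origin on the worktop below the axis of its V cradle (where the clamped jar's axis ends up), z up. Base plate x -52 to 52, y -134 to 62 mm. V cradle at +y (64 mm high); at -y first the grey sliding jaw (60 mm high), then from y = -68 to -128 mm the white latch housing (66 mm wide, 66 mm high).
- button_top (a point): Centre of the top of the green round push button (34 mm across) on the latch housing, at holder y = -100 mm, 82 mm above the worktop when up. It is pressed straight down.
- button (a joint): Travel of the push button in m: 0 up, 0.007 fully down. Its spring takes about 2 N to start and 6 N fully down, and brings it back up when let go. At about 4 mm it frees the latch of the jaw, which snaps onto the jar by itself.
- jaw (a joint): Travel of the sliding jaw in m towards the jar (holder +y): 0 cocked open, about 0.007 when its spring clamps the jar against the V cradle with about 38 N, 0.012 at its end stop with no jar. It may push the jar up to 6 mm as it closes. Unclamped, the jar just turns along with its tight lid.
- jar: Glass jar of hazelnuts, 60 mm across and 104 mm high, 0.42 kg, standing loose between the open jaws on a rubber mat 13.5 mm above the worktop. Origin at the centre of its underside, z up along its axis. From 73 mm up the shoulder narrows to a neck 46 mm across at 84 mm; the rim of the mouth is at 104 mm.
- jar_mouth (a point): Centre of the jar's mouth, level with the rim, 104 mm above the jar's underside.
- jar_mark (a point): A point on the side of the jar 30 mm from its axis and 60 mm up, which moves if the jar turns or shifts.
- lid: Red metal twist-off lid with a fluted skirt, 61 mm across, 18 mm high, 40 g. Origin at the centre of the lower edge of its skirt, z up along its axis; screwed on, this lies about 91 mm above the jar's underside, and about 7 mm are open from the skirt down to the jar's shoulder. A springy seal presses three lugs up under thread ramps on the neck: turning it takes about 0.5 N m.
- lid_top (a point): Centre of the lid's top, 17 mm above its lower edge. Seen from above it unscrews anticlockwise: the lugs come free after 0.75 to 1.15 rad (it varies), the lid rising about 2 mm meanwhile; some 0.6 rad more turn freely before the lugs meet the next stops. A turn of about 1.3 rad always frees it; then it lifts straight off.
- mug: Bystander: green and white mug, 82x112x94 mm. Origin at the centre of its underside.
- bowl: Bystander: blue bowl, 124 mm across, 50 mm high. Origin at the centre of its underside.
- teaspoon: Bystander: teaspoon lying flat, 130 mm long. Origin at its centre, underside.
- scissors: Bystander: scissors lying flat, 206 mm long. Origin at the centre, underside.
- tin: Bystander: food tin with a red label, 75 mm across, 58 mm high. Origin at the centre of its underside.
- mill: Bystander: wooden pepper mill, 58 mm across, 160 mm high. Origin at the centre of its underside.
- spice_a: Bystander: small spice jar with a black cap, 41 mm across, 105 mm high. Origin at the centre of its underside.
- spice_b: Bystander: the other small spice jar, with a dark green label, same size.
There are look-alikes about, which are no part of the job. Of the things like the lid, leave any that is blue, pink or turquoise; of the rest the smaller one is meant.

How it is judged:
By the outcome, as a careful person would: the job done as asked, in the order asked, and still so for the second after the job is handed in, while the arm keeps its last pose, push and grip.
It also fails if it takes over 48 s, if anything falls off the work surface, if the arm or the gripper's body presses on something with over 40 N, if the wrist force passes 120 N, or if a joint passes its speed limit or range.

## Working session

There is one attempt and no reset: what is moved stays moved. The work goes in short steps, Python scripts to look and compute and a shell command to move; the robot and the scene stay as the last step left them, time stands still between calls to the robot, and variables do not carry over. Pictures are saved under pics/ and viewed, at most 10 in all, crops included, and the job is handed in when it is done.

```bash
mkdir -p pics
cat > h.py <<'E'
import numpy as np,cv2
from workcell import manip,eyes,job
from scipy.spatial.transform import Rotation as R
def T():
    o=manip.get_obs();M=np.eye(4);M[:3,:3]=R.from_quat(o["ee_rot"]).as_matrix();M[:3,3]=o["position"];return M
def shot(n,f):
    M=T();rgb,d=eyes.camera(n);p=eyes.camera_params(n)
    W=M@np.array(p["hand_eye"]) if n=="wrist" else np.array(p["world_from_camera"])
    np.savez("pics/"+f,rgb=rgb,d=d,W=W,K=[p[k] for k in("fx","fy","cx","cy")],dist=p["dist"])
    cv2.imwrite("pics/"+f+".png",rgb[:,:,::-1])
def cloud(f):
    z=np.load("pics/"+f+".npz");d=z["d"];h,w=d.shape;fx,fy,cx,cy=z["K"]
    u,v=np.meshgrid(np.arange(w),np.arange(h))
    n=cv2.undistortPoints(np.stack([u,v],-1).reshape(-1,1,2).astype(np.float32),np.array([[fx,0,cx],[0,fy,cy],[0,0,1]]),z["dist"]).reshape(h,w,2)
    P=np.dstack([n*d[...,None],d])@z["W"][:3,:3].T+z["W"][:3,3]
    P[d==0]=np.nan
    return z["rgb"],P
E
python3 - <<'E'
from h import *
shot("top","t0");shot("scene","s0")
o=manip.get_obs();print(o["position"],o["ee_rot"],o["joint_pos"],manip.hold_point_z)
E
```

```text
[0.21815982 0.58533863 0.23060226] [ 1.77427852e-01  9.84133613e-01 -6.14968805e-04 -1.05196018e-04] [-1.23659969  0.3328028  -0.06472211  1.46085092  0.02156196  1.34987986
 -0.08847948] 0.0187
```

View pics/t0.png

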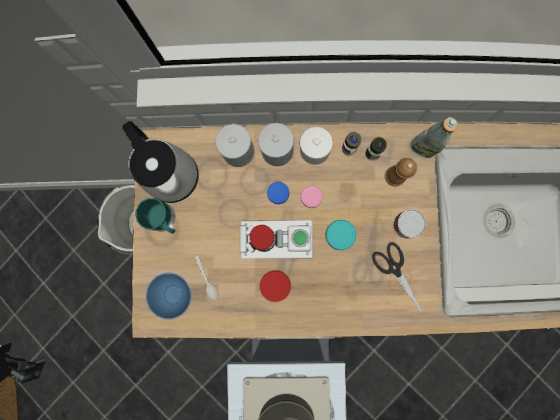

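View pics/s0.png

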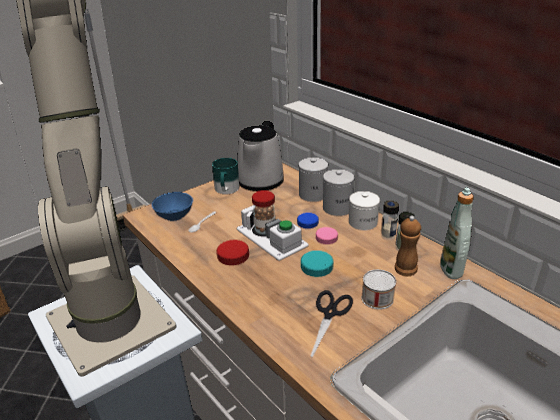

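The lid could be mistaken for several things in the top view. There is a red lid on the jar (262,237), a larger loose red lid (275,286), and blue (278,192), pink (312,196) and turquoise (341,235) ones. I choose the one at (262,237): it is the smaller red one, on the jar, in the holder with the green button at (300,238). I'll measure it and check it in a crop.

Run:
```python
from h import *
rgb,P=cloud("t0")
hsv=cv2.cvtColor(rgb,cv2.COLOR_RGB2HSV);H,S,V=[hsv[...,i].astype(int) for i in range(3)]
def blob(m,u,v):
    n,l,s,c=cv2.connectedComponentsWithStats(m.astype(np.uint8));k=l[v,u];q=P[l==k];z=np.nanmax(q[:,2]);zz=np.nanmedian(q[:,2]);t=q[abs(q[:,2]-zz)<.006]
    print(k,s[k],c[k],"medz",zz,"ctr",(t.max(0)+t.min(0))/2,t.mean(0),"size",t.max(0)-t.min(0))
red=((H<8)|(H>172))&(S>150)
blob(red,262,237);blob(red,275,286)
blob((H>50)&(H<75)&(S>120),300,238)
# holder plate white
m=(P[...,2]>.002)&(P[...,2]<.2);m[:215]=0;m[262:]=0;m[:,:236]=0;m[:,318:]=0
q=P[m];r=cv2.minAreaRect((q[:,:2]*1000).astype(np.float32));print(r)
for (u,v) in [(162,160),(234,145),(276,140),(278,192),(312,196),(341,235),(275,286),(247,237),(290,238)]: print(u,v,P[v,u].round(3))
c=rgb[205:270,225:325,::-1];cv2.imwrite("pics/c0.png",cv2.resize(c,None,fx=7,fy=7,interpolation=cv2.INTER_CUBIC))
```

```text
1 [250 225  24  25 467] [261.3640257  236.82655246] medz 0.12312969500267368 ctr [0.48605107 0.05126573 0.12346411] [0.48643243 0.05156079 0.12326494] size [0.05893127 0.05688064 0.01037451]
3 [260 271  31  31 744] [274.8077957  285.71236559] medz 0.02487497291647811 ctr [0.35991588 0.02415723 0.02493306] [0.36066977 0.02461859 0.02480794] size [0.07968117 0.08006435 0.01144215]
2 [295 232  11  12 110] [299.91818182 237.50909091] medz 0.0829388594846977 ctr [ 0.48524873 -0.04376938  0.08312747] [ 0.48518722 -0.04347209  0.08302329] size [0.02818994 0.02556918 0.01027448]
((488.8953552246094, 20.009689331054688), (223.47373962402344, 126.44483184814453), 89.14346313476562)
162 160 [0.671 0.286 0.18 ]
234 145 [0.721 0.12  0.116]
276 140 [0.729 0.013 0.127]
278 192 [0.614 0.013 0.017]
312 196 [ 0.601 -0.079  0.017]
341 235 [ 0.493 -0.155  0.023]
275 286 [0.36  0.024 0.021]
247 237 [0.491 0.098 0.028]
290 238 [ 0.485 -0.018  0.066]
```

View pics/c0.png

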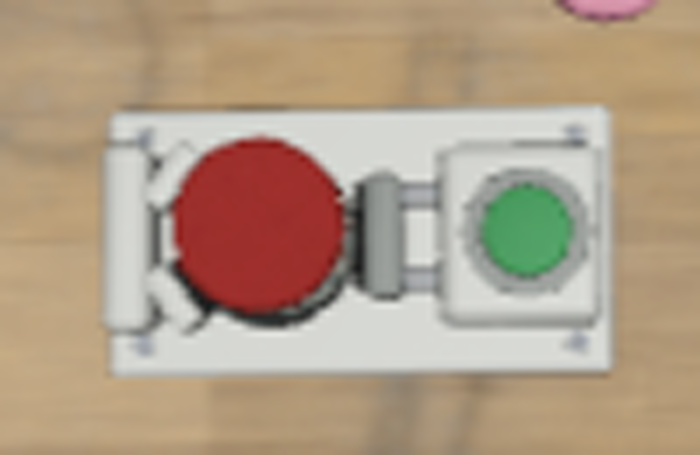

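The crop confirms it: the red lid on the jar is centred at about (262,237), its jar stands behind the jaw, and the green button sits at (300,238). The holder's +y points along world +y. Next I move above the button with the fingers shut.

```bash
python3 -m crank '[[[6,1.9,-4.5,0,0,0,-5],[4,1.9,-4.5,0,0,0,-5],[2,1.9,-4.5,0,0,0,-5],[0,1.9,-4.5,0,0,0,-5],[0,1.9,-4.5,0,0,0,-5],[0,1.9,-4.5,0,0,0,-5],[0,1.9,-4.5,0,0,0,-5],[0,1.9,-4.5,0,0,0,-5],[0,1.9,-4.5,0,0,0,-5],[0,1.9,-4.5,0,0,0,-5],[0,1.9,-4.5,0,0,0,-5],[0,1.9,-4.5,0,0,0,-5],[0,1.9,-4.5,0,0,0,-5],[0,2,-4.4,0,0,0,-5],[0,0,0,0,0,0,0],[0,0,0,0,0,0,0]]]' 40
python3 - <<'E'
from h import *
shot("wrist","w0");print(T().round(4),manip.get_obs()["joint_pos"].round(2))
rgb,P=cloud("w0")
hsv=cv2.cvtColor(rgb,cv2.COLOR_RGB2HSV);H,S,V=[hsv[...,i].astype(int) for i in range(3)]
for nm,m in(("red",((H<8)|(H>172))&(S>150)),("grn",(H>50)&(H<75)&(S>120))):
    n,l,s,c=cv2.connectedComponentsWithStats(m.astype(np.uint8))
    for k in np.argsort(-s[1:,4])[:2]+1:
        q=P[l==k];zz=np.nanmedian(q[:,2]);t=q[abs(q[:,2]-zz)<.004]
        print(nm,s[k],"z",zz,"ctr",(np.nanmax(t,0)+np.nanmin(t,0))/2,"size",np.ptp(t,axis=0))
E
```

```text
clock: 2.1
position: [0.485, -0.0428, 0.231]
ee_rot: [0.71, 0.705, -0.0, -0.0]
ft_force: [0.4, 0.3, 1.2]
grip_width: 0.001
grasp_force: 0.0
[[ 6.000e-03  1.000e+00 -6.000e-04  4.849e-01]
 [ 1.000e+00 -6.000e-03  3.000e-04 -4.230e-02]
 [ 3.000e-04 -6.000e-04 -1.000e+00  2.311e-01]
 [ 0.000e+00  0.000e+00  0.000e+00  1.000e+00]] [-0.59  0.    0.59  1.84 -0.    1.3  -0.  ]
red [ 245   49   76   81 4641] z 0.12213025212934431 ctr [0.48865438 0.05318453 0.12170379] size [0.06062471 0.06164118 0.00654175]
red [ 139   86   74   74 4285] z 0.02345049698539517 ctr [0.36227655 0.02692958 0.02316437] size [0.08316963 0.08286335 0.00724625]
grn [266 176  31  31 786] z 0.08126378298136439 ctr [ 0.48672365 -0.04106473  0.08045426] size [0.03079206 0.03195438 0.00613336]
grn [441 308  16   8  46] z 0.030172767210636747 ctr [ 0.72023041 -0.22899486  0.030246  ] size [0.0208744  0.00384394 0.00638765]
```

View pics/w0.png

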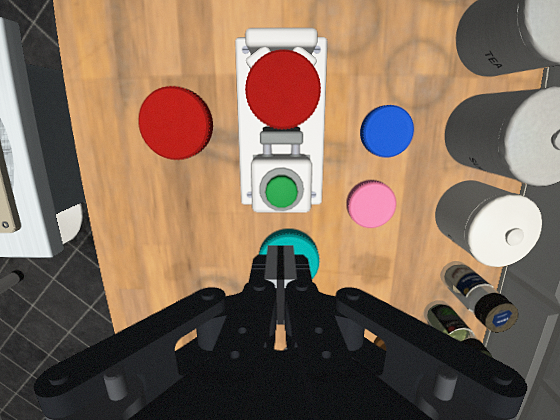

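The wrist view shows the red lid at (283,90), the button at (282,191) and the decoy lids well clear. The tool is already above the button, so I descend and press.

```bash
python3 -m crank '[[[0,0.1,0,-4,0,0,0],[0,0,0,-4,0,0,0],[0,0,0,-4,0,0,0],[0,0,0,-2,0,0,0],[0,0,0,-0.6,0,0,0],[0,0,0,-0.3,0,0,0],[0,0,0,-0.2,0,0,0],[0,0,0,0,0,0,0]]]' ; python3 -m crank '[[[0,0,0,-0.2,0,0,0],[0,0,0,-0.2,0,0,0],[0,0,0,0,0,0,0]]]'
```

```text
clock: 3.15
position: [0.4867, -0.0432, 0.0809]
ee_rot: [0.71, 0.704, 0.001, 0.0]
ft_force: [1.0, 0.1, 4.8]
grip_width: 0.001
grasp_force: 2.3
clock: 3.52
position: [0.4868, -0.0433, 0.0766]
ee_rot: [0.71, 0.704, 0.0, 0.0]
ft_force: [1.0, 0.1, 4.5]
grip_width: 0.001
grasp_force: 2.4
```

```bash
python3 -m crank '[[[0,0,0,-0.1,0,0,0],[0,0,0,-0.1,0,0,0],[0,0,0,0,0,0,0]]]'; python3 -m crank '[[[0,0,0,-0.1,0,0,0],[0,0,0,0,0,0,0]]]'
```

```text
clock: 3.9
position: [0.4868, -0.0434, 0.0749]
ee_rot: [0.71, 0.704, 0.0, 0.0]
ft_force: [-0.4, 0.0, 8.4]
grip_width: 0.002
grasp_force: 4.2
clock: 4.15
position: [0.487, -0.0436, 0.0745]
ee_rot: [0.71, 0.704, 0.001, 0.0]
ft_force: [-3.2, -0.9, 17.2]
grip_width: -0.005
grasp_force: 8.7
```

```bash
python3 -m crank '[[[0,0,0,0.5,0,0,0],[0,0,0,1.5,0,0,0],[0,0,0,4,0,0,0],[0,0,0,4,0,0,0],[4,0,0,4,0,0,0],[8.54,0,0,1.8,0,0,0],[8.54,0,0,0,0,0,0],[8.54,0,0,0,0,0,0]]]'
python3 - <<'E'
from h import *
shot("wrist","w1");shot("top","t1");print(T()[:3,3].round(4))
for f in("w1","t1"):
  rgb,P=cloud(f)
  hsv=cv2.cvtColor(rgb,cv2.COLOR_RGB2HSV);H,S,V=[hsv[...,i].astype(int) for i in range(3)]
  for nm,m in(("red",((H<8)|(H>172))&(S>150)),("grn",(H>50)&(H<75)&(S>120))):
    n,l,s,c=cv2.connectedComponentsWithStats(m.astype(np.uint8))
    for k in np.argsort(-s[1:,4])[:2]+1:
        q=P[l==k];zz=np.nanmedian(q[:,2]);t=q[abs(q[:,2]-zz)<.004]
        print(f,nm,s[k],"z",zz,"ctr",(np.nanmax(t,0)+np.nanmin(t,0))/2,"size",np.ptp(t,axis=0))
a=cv2.imread("pics/w0.png")[20:215,230:335];b=cv2.imread("pics/w1.png")[20:215,230:335]
cv2.imwrite("pics/c1.png",cv2.resize(np.hstack([a,b]),None,fx=3,fy=3,interpolation=cv2.INTER_CUBIC))
E
```

```text
clock: 5.15
position: [0.4857, -0.0434, 0.2305]
ee_rot: [0.71, 0.704, -0.001, -0.0]
ft_force: [-0.4, -0.6, -0.6]
grip_width: 0.844
grasp_force: 0.0
[ 0.4857 -0.0434  0.2304]
w1 red [ 244   44   76   80 4733] z 0.12214746986315683 ctr [0.48849481 0.05667545 0.12176534] size [0.06041013 0.06006867 0.00670543]
w1 red [ 138   86   74   74 4293] z 0.02340625809770741 ctr [0.36271212 0.02635591 0.02311401] size [0.08203558 0.08297198 0.00736289]
w1 grn [265 175  32  32 794] z 0.08129168956584792 ctr [ 0.48690096 -0.04109925  0.08064579] size [0.03177721 0.03251114 0.00584381]
w1 grn [429 380  13  12  61] z 0.028061772462027484 ctr [ 0.72587638 -0.36851662  0.02804467] size [0.01722689 0.01809001 0.0079604 ]
t1 red [248 225  19  25 380] z 0.1231750108110572 ctr [0.48624093 0.06220688 0.12314224] size [0.05910891 0.04457876 0.00783171]
t1 red [260 273   9  27 171] z 0.025012560876211176 ctr [0.36034062 0.05339496 0.02498959] size [0.06845471 0.02153297 0.00791069]
```

View pics/c1.png

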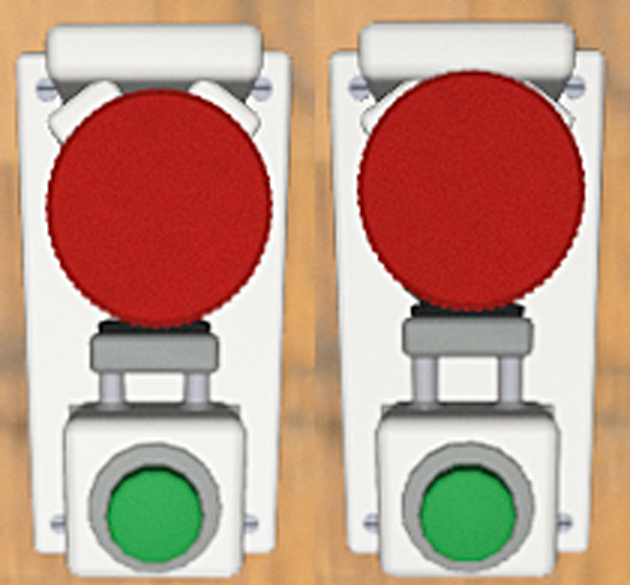

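The right half shows the jaw advanced, the lid and jar pushed against the V cradle (about 4–5 mm in +y), and the button back up. I move over the lid with yaw −38° and measure again.

```bash
python3 -m crank '[[[8.54,0.1,4,0,0,0,-9.5],[8.54,0.1,4,0,0,0,-9.5],[8.54,0,1.9,0,0,0,-9.5],[8.54,0,0,0,0,0,-9.5],[8.54,0,0,0,0,0,0],[8.54,0,0,0,0,0,0]]]'
python3 - <<'E'
from h import *
shot("wrist","w2");print(T().round(4),manip.get_obs()["joint_pos"].round(2))
rgb,P=cloud("w2")
m=abs(P[...,2]-.122)<.005
hsv=cv2.cvtColor(rgb,cv2.COLOR_RGB2HSV);H,S,V=[hsv[...,i].astype(int) for i in range(3)]
m&=((H<8)|(H>172))&(S>150)
q=P[m];print(len(q),q[:,2].mean(),(q.max(0)+q.min(0))/2,np.ptp(q,axis=0))
print(cv2.minEnclosingCircle((q[:,:2]*1000).astype(np.float32)))
E
```

```text
clock: 6.0
position: [0.4881, 0.0553, 0.231]
ee_rot: [0.9, 0.436, -0.0, 0.0]
ft_force: [-0.2, -0.4, 0.1]
grip_width: 0.999
grasp_force: 0.0
[[ 6.199e-01  7.847e-01 -4.000e-04  4.882e-01]
 [ 7.847e-01 -6.199e-01 -2.000e-04  5.530e-02]
 [-4.000e-04 -2.000e-04 -1.000e+00  2.311e-01]
 [ 0.000e+00  0.000e+00  0.000e+00  1.000e+00]] [-0.7   0.02  0.51  1.83 -0.01  1.3  -0.86]
3513 0.12188730254920196 [0.48922782 0.05792792 0.12089849] [0.06037119 0.06041921 0.00775713]
((489.1484069824219, 58.07371520996094), 30.599502563476562)
```

View pics/w2.png

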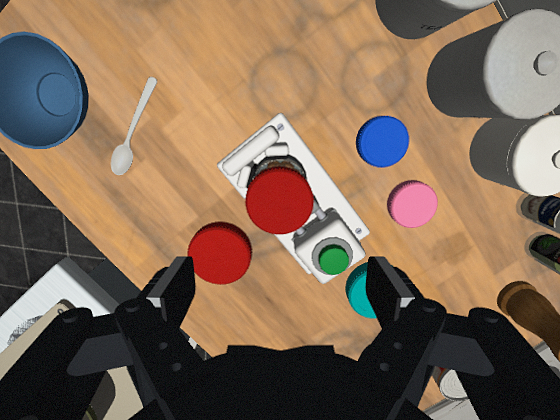

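The lid at (280,200) lies centred between the fingers (tips at columns 185 and 378), which are clear of everything. I descend over it.

```bash
python3 -m crank '[[[8.54,0,0.15,-4,0,0,0],[8.54,0,0,-4,0,0,0],[8.54,0,0,-3,0,0,0],[8.54,0,0,-2,0,0,0],[8.54,0,0,-1.5,0,0,0],[8.54,0,0,0,0,0,0],[8.54,0,0,0,0,0,0]]]'; python3 -m crank '[[[6.8,0,0,0,0,0,0],[6.4,0,0,0,0,0,0],[6.2,0,0,0,0,0,0],[6.0,0,0,0,0,0,0],[6.0,0,0,0,0,0,0]]]' 20
```

```text
clock: 6.92
position: [0.4888, 0.0572, 0.087]
ee_rot: [0.9, 0.435, 0.001, 0.0]
ft_force: [-0.5, -0.7, -0.2]
grip_width: 1.003
grasp_force: 0.0
clock: 7.55
position: [0.4885, 0.0571, 0.0866]
ee_rot: [0.9, 0.435, 0.0, 0.0]
ft_force: [-1.0, -0.8, 5.9]
grip_width: 0.706
grasp_force: 16.3
```

```bash
python3 -c "
from h import *
shot('scene','s1');o=manip.get_obs();print(T()[:3,3],o['ft_force'],o['torque'])
c=cv2.imread('pics/s1.png')[150:270,190:350];cv2.imwrite('pics/c2.png',cv2.resize(c,None,fx=4.5,fy=4.5,interpolation=2))"
```

```text
[0.48848404 0.05715125 0.08660699] [-1.60403873  0.78119079  6.86104211] [-0.07347659  0.20651787 -0.02436315]
```

View pics/c2.png

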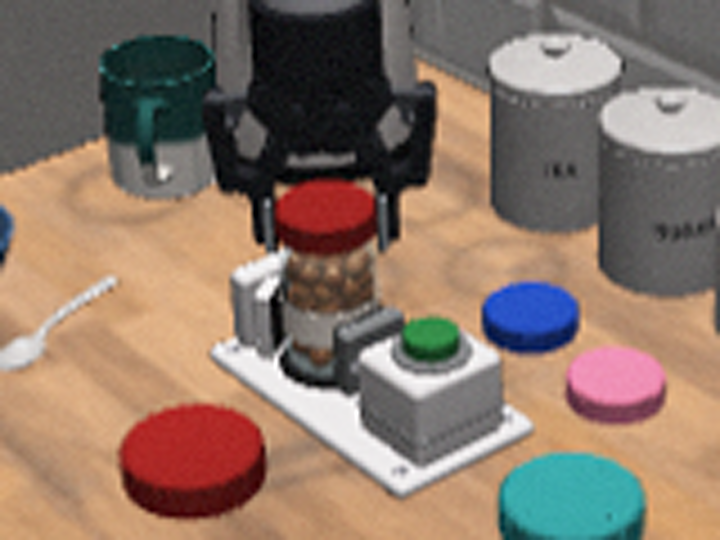

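The pads are on the lid: opening about 60 mm, side forces near zero, tips above the jar's shoulder. I firm the grip and turn in two stages.

```bash
python3 -m crank '[[[5,0,0,0,0,0,0],[5,0,0,0,0,0,0],[5,0,0,0,0,0,0],[5,0,0,0,0,0,0]]]' 80; python3 -m crank '[[[5,0,0,0.02,0,0,5],[5,0,0,0.02,0,0,5],[5,0,0,0.02,0,0,5],[5,0,0,0.02,0,0,5],[5,0,0,0,0,0,0]]]'; python3 -c "
from h import *
o=manip.get_obs();print(o['torque'],T()[:3,1])"
```

```text
clock: 8.1
position: [0.4885, 0.0572, 0.0869]
ee_rot: [0.901, 0.435, 0.0, -0.0]
ft_force: [-2.9, -0.5, 10.2]
grip_width: 0.691
grasp_force: 83.1
clock: 8.72
position: [0.4884, 0.0573, 0.0872]
ee_rot: [0.811, 0.585, 0.0, 0.0]
ft_force: [0.1, 0.6, 2.2]
grip_width: 0.688
grasp_force: 85.3
[ 0.0567219  -0.09946304  0.2075667 ] [ 9.48575925e-01 -3.16549608e-01  2.45008126e-04]
```

```bash
python3 -m crank '[[[5,0,0,0.02,0,0,5],[5,0,0,0.02,0,0,5]]]'; python3 -c "
from h import *
o=manip.get_obs();print(o['torque'],o['tau'].round(2))
shot('scene','s2')
a=cv2.imread('pics/s1.png')[185:245,235:295];b=cv2.imread('pics/s2.png')[185:245,235:295]
cv2.imwrite('pics/c3.png',cv2.resize(np.hstack([a,b]),None,fx=6,fy=6,interpolation=2))"
```

```text
clock: 8.98
position: [0.4882, 0.0573, 0.0874]
ee_rot: [0.757, 0.653, 0.0, -0.0]
ft_force: [0.4, 1.0, 0.6]
grip_width: 0.689
grasp_force: 85.4
[ 0.22851563 -0.06227815 -0.41396326] [-5.000e-01 -4.050e+01  3.680e+00 -3.272e+01  3.600e-01  4.000e-02
 -1.130e+00]
```

View pics/c3.png

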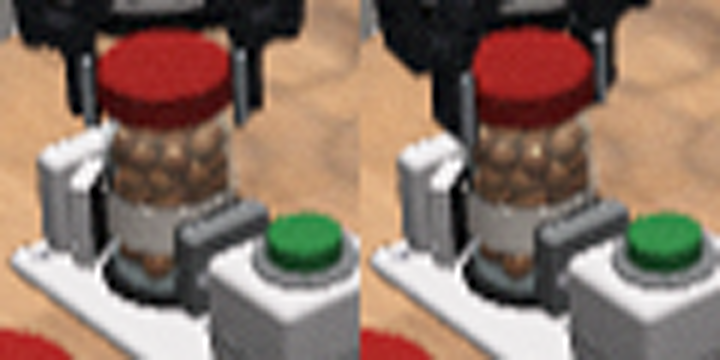

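The nut pattern under the lid is unchanged (around 175,150 and 530,150), so the jar isn't turning. The moment is about −0.41 N m, so the lid is. I continue to about 76°.

```bash
python3 -m crank '[[[5,0,0,0.02,0,0,5],[5,0,0,0.02,0,0,5],[5,0,0,0.02,0,0,5],[5,0,0,0.02,0,0,5],[5,0,0,0,0,0,5]]]'; python3 -m crank '[[[5,0,0,0,0,0,5],[5,0,0,0,0,0,5],[5,0,0,0,0,0,5],[5,0,0,0,0,0,6],[5,0,0,0,0,0,0]]]'; python3 -c "
from h import *
o=manip.get_obs();print(o['torque'],T()[:3,1],np.degrees(np.arctan2(T()[1,1],T()[0,1])))"
```

```text
clock: 9.65
position: [0.4883, 0.0573, 0.0883]
ee_rot: [0.598, 0.801, 0.0, -0.0]
ft_force: [-0.3, 1.6, 3.1]
grip_width: 0.687
grasp_force: 85.6
clock: 10.28
position: [0.4885, 0.0574, 0.0888]
ee_rot: [0.443, 0.897, 0.0, 0.0]
ft_force: [-1.8, 0.1, 6.7]
grip_width: 0.689
grasp_force: 86.0
[0.10605985 0.48032963 0.07753387] [7.93672562e-01 6.08344885e-01 6.03939623e-04] 37.46993137965569
```

```bash
python3 -m crank '[[[5,0,0,0.1,0,0,0],[5,0,0,0.1,0,0,0],[5,0,0,0,0,0,0]]]'; python3 -m crank '[[[5,0,0,0.1,0,0,0],[5,0,0,0.1,0,0,0],[5,0,0,0,0,0,0]]]'
```

```text
clock: 10.65
position: [0.4882, 0.0571, 0.0902]
ee_rot: [0.442, 0.897, -0.0, -0.0]
ft_force: [0.9, 0.9, -0.2]
grip_width: 0.691
grasp_force: 85.6
clock: 11.02
position: [0.4884, 0.0572, 0.0924]
ee_rot: [0.442, 0.897, 0.0, 0.0]
ft_force: [0.3, 0.7, -0.8]
grip_width: 0.689
grasp_force: 85.6
```

Free, with no pull left. I lift it straight up to leave about 25 mm of air.

```bash
python3 -m crank '[[[5,0,0,0.5,0,0,0],[5,0,0,0.8,0,0,0],[5,0,0,0.8,0,0,0],[5,0,0,0.7,0,0,0],[5,0,0,0.4,0,0,0],[5,0,0,0,0,0,0],[5,0,0,0,0,0,0],[5,0,0,0,0,0,0]]]'; python3 -c "
from h import *
shot('scene','s3');c=cv2.imread('pics/s3.png')[150:270,190:350];cv2.imwrite('pics/c4.png',cv2.resize(c,None,fx=4.5,fy=4.5,interpolation=2))
rgb,P=cloud('s3');hsv=cv2.cvtColor(rgb,cv2.COLOR_RGB2HSV).astype(int)
m=((hsv[...,0]<8)|(hsv[...,0]>172))&(hsv[...,1]>150);m[215:]=0;m[:,:225]=0;m[:,300:]=0
q=P[m&(P[...,2]>.1)];print(np.nanpercentile(q,[2,50,98],axis=0).round(4))"
```

```text
clock: 12.02
position: [0.4881, 0.0571, 0.1241]
ee_rot: [0.442, 0.897, -0.0, -0.0]
ft_force: [0.0, -0.8, -1.0]
grip_width: 0.688
grasp_force: 85.6
[[0.4446 0.022  0.1442]
 [0.4912 0.0339 0.1574]
 [0.5136 0.0685 0.1909]]
```

View pics/c4.png

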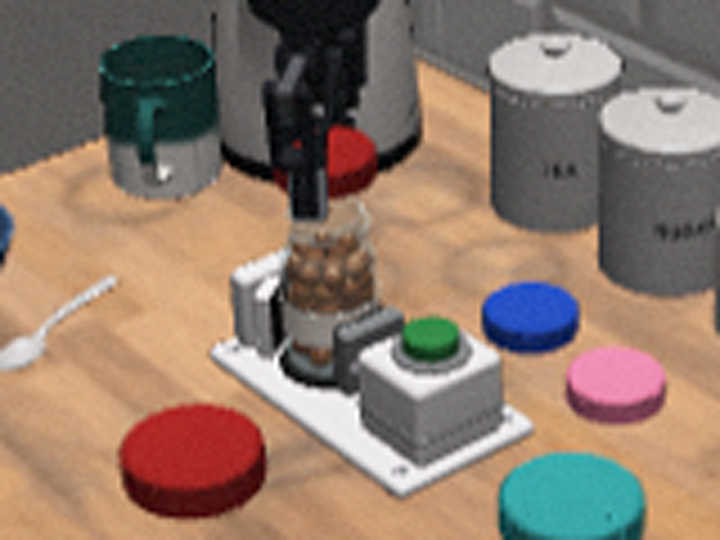

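The lid (335,160) is held level in the gripper. Its lower edge is at about z = 0.143 and the rim at 0.1175, so there is about 25 mm of air. The open jar stands clamped at (330,290), and nothing else in the crop has moved.

```bash
python3 -c "
from workcell import job
print(job.hand_in())"
```

```text
the job is handed in; nothing more can be done
None
```

I handed the job in at about 12 s: the jar is clamped and open in its holder, and the red lid is held level and still about 25 mm above the mouth.

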